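# Load the condiment caddy and lift it ready to carry out

### The job

Stand the red-lidded jar upright, fully down in the round well of the wooden condiment caddy (the square tin is already in its well) and let go of it while the caddy still rests on the yellow board. Then take the caddy by its black handle, lift it at least 10 cm clear of the board without tipping it, and hold it there still and level with jar and tin in their wells; finish while still holding it in the air. Leave the green-lidded jar, egg cup and pepper mill where they stand.

Things in the scene. Friction and masses are not known exactly. Their poses are not given: they have to be found in the camera images.
- board: Yellow plastic cutting board, 320 x 320 mm, 15 mm thick, fixed to the counter. Origin at the centre of its underside (on the counter, z = 0); z up. Not turned.
- caddy: Loose wooden condiment caddy on the board, turned any way about z; about 0.35 kg, loaded 0.55 to 0.9 kg. Base block 100 mm (x) by 232 mm (y), 26 mm high, with a round well at y = +75 mm and a square well at y = -75 mm, and between them a black handle bar along x on two upright 8 mm steel posts at x = +-38 mm. Origin at the centre of its underside; z up.
- caddy_handle (a point): Centre of the black handle bar, 138 mm above the caddy's underside. Axes as the caddy's: the bar lies along x (92 mm long), is 16 mm thick along y (pinch it across y from above) and 24 mm high (126 to 150 mm above the caddy's underside).
- round_well (a point): Centre of the floor of the caddy's round well: 55 mm across, 18 mm deep, 2 mm chamfered mouth, floor 8 mm above the caddy's underside. Axes as the caddy's.
- square_well (a point): Centre of the floor of the caddy's square well (50 mm wide, 18 mm deep, floor 8 mm above the caddy's underside), with the tin in it. Axes as the caddy's.
- red_jar_center (a point): Centre (half-way up) of the jar to load: dark brown jar with red lid and white label, 50 mm diameter, 85 mm high overall, straight-sided, about 0.18 kg, standing upright on the counter left or right of the board. z along its axis, up.
- tin_center (a point): Centre (half-way up) of the loose square tin, 44 x 44 mm, 80 mm high, bare metal with blue lid, standing in the square well from the start. z up.
- green_jar: Bystander: jar with green lid, the same size as the red-lidded one, standing on the counter on the other side of the board. Origin at the centre of its underside.
- egg_cup: Bystander: white egg cup with a brown egg, 75 mm high, 48 mm across, beside the far part of the board. Origin at the centre of its underside.
- pepper_mill: Bystander: dark wooden pepper mill, 172 mm high, 56 mm across, beside the far part of the board. Origin at the centre of its underside.

How it is judged:
By the outcome, as a careful person would: the job done as asked, in the order asked, and still so for the second after the job is handed in, while the arm keeps its last pose, push and grip.
It also fails if it takes over 54 s, if anything falls off the work surface, if the arm or the gripper's body presses on something with over 40 N, if the wrist force passes 120 N, or if a joint passes its speed limit or range.

### The arm

A 6-joint arm with a two-finger parallel gripper is mounted at the origin on the work surface. World frame = base frame: x ahead of the robot, y to its left, z up, the work surface at z = 0. Lengths are in mm, angles in rad, forces in N, time in s.
With the tool pointing down it reaches from about 375 to 900 mm from the base axis. Payload 3.1 kg.
Tool frame: the origin (TCP) lies between the finger pads; the fingertips stand 25 mm ahead of it and the grasp point (between the pads) lies 6 mm ahead of it; z points along the fingers, y is the direction in which the jaws open and shut (so a half turn about z gives the same grasp; the last joint's range is limited). The gripper opens to 87 mm and grips with 3 to 60 N. Pads are 19 mm wide; open, the fingers measure 117 mm over their backs; the gripper's body (75 mm by 190 mm) begins 51 mm behind the grasp point.
Start: joints at [1.109, 0.527, 1.433, -0, 1.181, -0.178], TCP at [174.363, 600.162, 247.548] pointing down, gripper open.
Joint ranges: [-3.08, 3.08], [-0.75, 2.2], [0.22, 2.44], [-1.43, 4.57], [0, 2.65], [-2.85, 2.85]. Speed limits (rad/s): [2.79, 2.79, 3.14, 3.14, 3.14, 3.14].

### API

Orientations are given as [roll, pitch, yaw] about the fixed x, y, z axes, in that order (R = Rz(yaw) Ry(pitch) Rx(roll)).
In Python, from station import status, optics, order gives the robot as it stands.
- The arm moves only by the tool send_rows, never from a script. Its argument "targets" is a list of rows, each a list of 5 numbers: the opening, from 0 (shut) to 1 (fully open), then the shift along the tool's x, y, z in mm, then the turn about the tool's z in rad. In form: [[jaw, tx, ty, tz, twist], ...]. A call has 1 to 5 rows; each row is the pose to reach, as a shift and turn from the pose measured when the call began, along the tool's axes at that moment; what a row does not reach only later rows make up. A row lasts 1/12 s, in which the tool goes at most 41.7 mm and 7.16 degrees, less where a joint would pass 70% of its speed; a pose out of reach is approached as far as the arm can. A call with a gripper value outside its range is refused whole. The fingers move at their own pace and stop on an object; the grip force is fixed at half the most. Time passes only in rows, so rows that repeat a pose let the fingers close. It gives the time, the measured TCP pose, the force and the opening at its end, in the units of the state.
- status.get_obs(): the state, without advancing time (a new reading comes with each control period).
- optics.read_camera(name): name is "scene" or "top"; returns a dict with "image" (384x512x3 uint8, red, green, blue), "K" (3x3 intrinsics, pixels), "k1" (the pictures are not rectified: a ray, as slopes to the right and down, at radius r is drawn at 1 + k1 r^2 times it, then the intrinsics apply), "position" and "orientation" of the camera in the world. Camera axes: x right, y down, z forward; pixel columns grow to the right and rows downward; lengths in mm; the calibration is good to about 2 mm. A picture is of the moment at which its call begins. There is no depth.
- order.sign_off(): hands the job in, once; it reports no verdict.
The state is a dict: "time_s": time; "qpos": joint angles; "qvel": joint speeds; "effort": joint torques, N m; "eef_pos": TCP position; "orientation": TCP orientation; "wrist_force": force on the tool from outside, world axes, zero at the start; "wrist_torque": the same for the moment, N m; "finger_gap": finger opening in mm.
Only numpy, scipy, OpenCV 4.12 (cv2) and the standard library are available. Lean on these libraries where they do the work, as an engineer would, in place of code of your own. Each camera call takes 0.05 s, during which the arm holds its last target.

## Working session

There is one attempt and no reset: what is moved stays moved. The work goes in short steps, Python scripts to look and compute and a tool call to move; the robot and the scene stay as the last step left them, time stands still between calls to the robot, and variables do not carry over. Pictures are saved under pics/ and viewed, and the job is handed in when it is done.

Besides the shell and the picture viewer there is one more tool, called after "Call:" as name([rows], argument=value, ...), one row to a line, values as JSON. send_rows: Moves the arm, as the interface text tells. Its arguments: {"type":"object","properties":{"targets":{"type":"array"}},"required":["targets"]}

```bash
mkdir -p pics; ls; python3 - <<'E'
from station import status, optics
import cv2,numpy as np
o=status.get_obs()
for k,v in o.items(): print(k,np.round(v,3))
for n in("scene","top"):
    c=optics.read_camera(n); cv2.imwrite(f"pics/{n}0.png",c["image"][:,:,::-1]); print(n,c["K"],c["k1"],c["position"],c["orientation"])
E
```

```text
pics
time_s 0.0
qpos [ 1.109  0.528  1.434  0.     1.181 -0.178]
qvel [ 0.001 -0.001  0.001 -0.001  0.001 -0.   ]
effort [-1.0000e-03 -4.4005e+01 -1.7659e+01  6.3000e-02  5.8000e-02 -0.0000e+00]
eef_pos [174.072 599.57  246.585]
orientation [-3.139 -0.     2.859]
wrist_force [-0.017 -0.525  0.213]
wrist_torque [-0.005 -0.05   0.023]
finger_gap 86.939
scene [[362.5905541    0.         267.72123244]
 [  0.         362.5905541  188.68474393]
 [  0.           0.           1.        ]] -0.08571061145204537 [1251.05264487  -23.7217627   876.70721569] [-2.40105945 -0.01022013  1.56693388]
top [[445.33185687   0.         253.84749696]
 [  0.         445.33185687 189.58119131]
 [  0.           0.           1.        ]] -0.12556926118668071 [ 428.36742845  -17.35166175 1234.40597852] [-3.02385904  0.01517297 -1.56751561]
```

View pics/scene0.png

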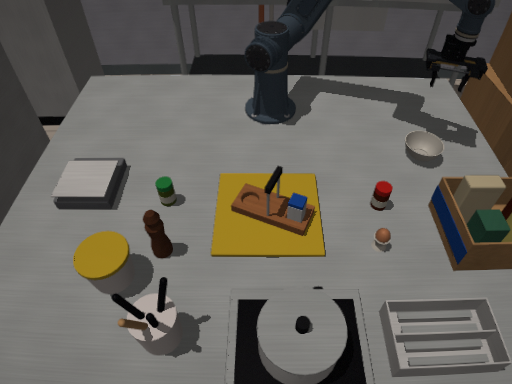

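View pics/top0.png

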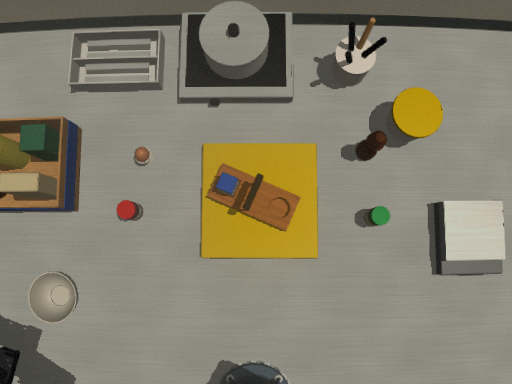

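```bash
cat > h.py <<'E'
import cv2,numpy as np
from station import status, optics
from scipy.spatial.transform import Rotation as Ro
def R(e): return Ro.from_euler('xyz',e).as_matrix()
def cast(c,uv,z):
    uv=np.atleast_2d(np.array(uv,float)).reshape(-1,1,2)
    n=cv2.undistortPointsIter(uv,c["K"],np.array([c["k1"],0,0,0,0.]),None,None,(3,50,1e-10)).reshape(-1,2)
    d=np.c_[n,np.ones(len(n))]@R(c["orientation"]).T; p=np.array(c["position"])
    return p+d*((z-p[2])/d[:,2])[:,None]
def proj(c,P):
    P=np.atleast_2d(P); Rc=R(c["orientation"]); p=(P-np.array(c["position"]))@Rc
    q=p[:,:2]/p[:,2:]; r2=(q**2).sum(1,keepdims=True); q=q*(1+c["k1"]*r2)
    return q@c["K"][:2,:2].T+c["K"][:2,2]
def blobs(m,minA=20):
    n,l,s,ce=cv2.connectedComponentsWithStats(m.astype(np.uint8))
    return [(s[i],ce[i],l==i) for i in range(1,n) if s[i][4]>=minA]
def hsv(c): return [x.astype(int) for x in cv2.split(cv2.cvtColor(c["image"],cv2.COLOR_RGB2HSV))]
E
python3 - <<'E'
from h import *
for n in("top","scene"):
    c=optics.read_camera(n); h,s,v=hsv(c); im=c["image"]
    print(n,"t",status.get_obs()["time_s"])
    for nm,m,z in(("red",((h<6)|(h>174))&(s>180)&(v>100),85),("green",(h>50)&(h<80)&(s>150),85),("blue",(h>105)&(h<130)&(s>130),103),("yellow",(h>20)&(h<32)&(s>180)&(v>120),15),("wood",(h>5)&(h<20)&(s>100)&(v<190)&(v>50),41)):
        for st,ce,mm in blobs(m,40): print(nm,st,ce.round(1),cast(c,ce,z).round(1)[0])
    x=(190,135,140,130) if n=="top" else (205,155,130,110)
    cv2.imwrite(f"pics/{n}_crop.png",cv2.resize(im[x[1]:x[1]+x[3],x[0]:x[0]+x[2],::-1],None,fx=5,fy=5,interpolation=cv2.INTER_NEAREST)[:600])
E
```

```text
top t 0.15
red [117 201  18  18 236] [125.5 209.1] [512.1 337.4  85. ]
green [375 206  14  16  77] [382.4 212.3] [ 505.4 -333.9   85. ]
blue [217 174  20  19 243] [226.5 182.6] [580.1  70.5 103. ]
yellow [ 393   88   50   49 1931] [417.4 111.9] [ 797.1 -465.8   15. ]
yellow [ 201  144  117  114 9640] [261.5 202. ] [538.2 -19.5  15. ]
wood [357  17  19  32 186] [366.1  32.4] [1025.7 -320.4   41. ]
wood [   0  117   68   91 2568] [ 36.6 164.5] [640.2 616.4  41. ]
wood [ 75 128   6  82 243] [ 77.6 168.7] [627.3 492.9  41. ]
wood [376 131  11  21 128] [380.8 139.4] [ 709.3 -348.4   41. ]
wood [135 147  14  14 153] [141.6 153.8] [668.5 311.5  41. ]
wood [ 207  163   93   68 2756] [257.  198.4] [545.6  -7.2  41. ]
scene t 0.2
red [376 182  16  11 139] [383.8 186.9] [518.1 336.8  85. ]
green [156 177  16  15 188] [163.8 184.3] [ 511.3 -324.8   85. ]
blue [432 186  35  78 876] [448.6 225.3] [676.3 478.7 103. ]
blue [288 193  19  17 212] [297.1 201.1] [590.6  69.3 103. ]
yellow [ 211  174  114   81 5579] [263.8 219.8] [589.4 -24.1  15. ]
yellow [  74  232   54   46 1892] [100.3 254.2] [ 714.6 -482.    15. ]
wood [259   5   5  18  86] [261.   13.1] [-896.9  -46.1   41. ]
wood [ 460   13   52  199 4363] [495.3 107. ] [ 17.1 945.   41. ]
wood [ 429  177   83   93 2452] [470.6 237. ] [672.4 571.7  41. ]
wood [ 231  183   84   53 1959] [269.1 208.7] [567.8  -8.5  41. ]
wood [143 210  11  10  61] [148.3 214. ] [ 590.1 -365.    41. ]
wood [376 228  14  14 157] [382.7 234.7] [662.2 313.   41. ]
wood [118 319  30  11 200] [131.8 324. ] [ 922.1 -335.4   41. ]
```

```bash
python3 - <<'E'
import cv2
for n in("top","scene"):
    im=cv2.imread(f"pics/{n}0.png")
    x=(195,140,130,120) if n=="top" else (205,155,130,110)
    cv2.imwrite(f"pics/{n}_c2.png",cv2.resize(im[x[1]:x[1]+x[3],x[0]:x[0]+x[2]],None,fx=5,fy=5))
E
```

```text
(no output)
```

View pics/top_c2.png

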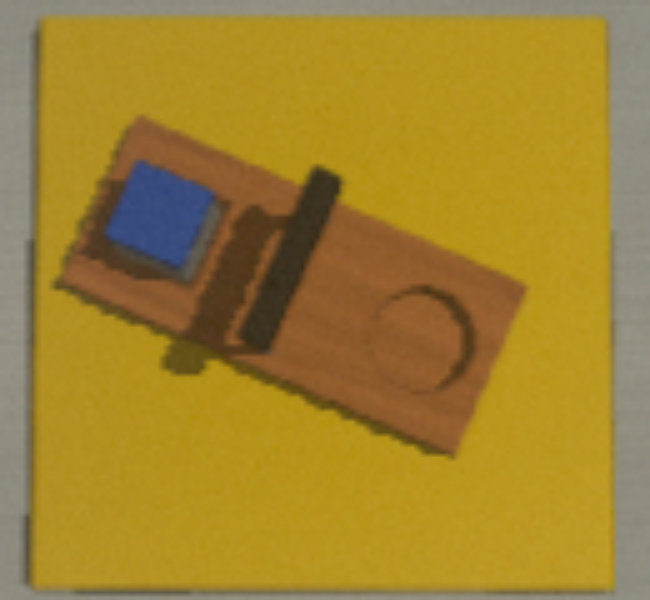

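View pics/scene_c2.png

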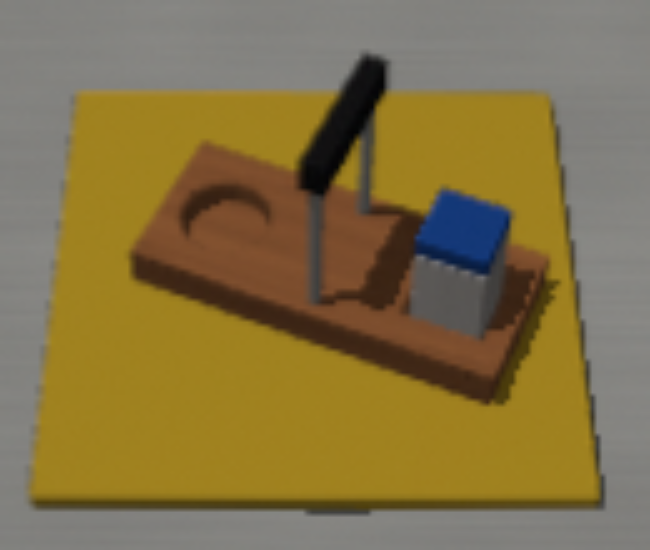

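```bash
python3 - <<'E'
from h import *
ct=optics.read_camera("top"); cs=optics.read_camera("scene")
def un(p,o): return (np.array(p,float)+.5)/5-.5+np.array(o)
tc=un([(138,117),(527,287),(455,457),(58,284)],(195,140))
sc=un([(490,378),(133,256),(207,143),(547,258)],(205,155)) # same order: far-left? 
for nm,c,k in(("top",ct,tc),("scene",cs,sc)):
    P=cast(c,k,41); print(nm,P.round(1)[:,:2].tolist(),"ctr",P.mean(0).round(1),"sides",np.linalg.norm(P-np.roll(P,-1,0),axis=1).round(1))
P=cast(ct,tc,41)
print("handle top", cast(ct,un([(330,175),(254,345)],(195,140)),165).round(1))
print("well", cast(ct,un([(421,339)],(195,140)),41).round(1), cast(cs,un([(226,218)],(205,155)),41).round(1))
print("board top",cast(ct,un([(40,17),(607,17),(613,588),(33,588)],(195,140)),15).round(1)[:,:2].tolist())
for n,c,o in(("top",ct,(110,190)),("scene",cs,(365,170))):
    cv2.imwrite(f"pics/{n}_jar.png",cv2.resize(c["image"][o[1]:o[1]+45,o[0]:o[0]+45,::-1],None,fx=10,fy=10,interpolation=cv2.INTER_CUBIC))
E
```

```text
top [[642.3, 87.7], [549.5, -123.1], [458.2, -84.0], [550.7, 129.9]] ctr [550.2   2.6  41. ] sides [230.3  99.4 233.1 100.8]
scene [[646.1, 86.1], [557.2, -121.8], [464.0, -80.9], [557.6, 126.4]] ctr [556.2   2.4  41. ] sides [226.1 101.7 227.4  97.2]
handle top [[591.5 -17.  165. ]
 [508.7  19.5 165. ]]
well [[521.4 -66.   41. ]] [[526.8 -67.   41. ]]
board top [[703.9, 145.9], [704.0, -171.8], [387.8, -171.2], [386.7, 144.6]]
```

View pics/top_jar.png

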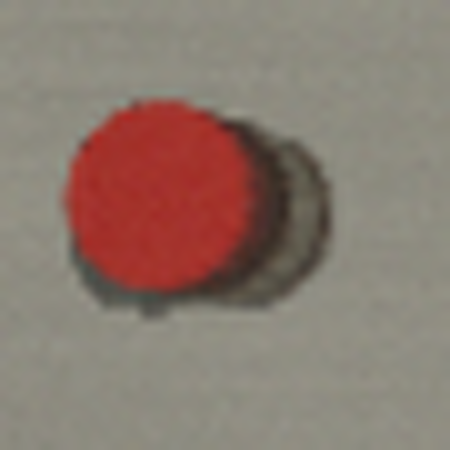

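View pics/scene_jar.png

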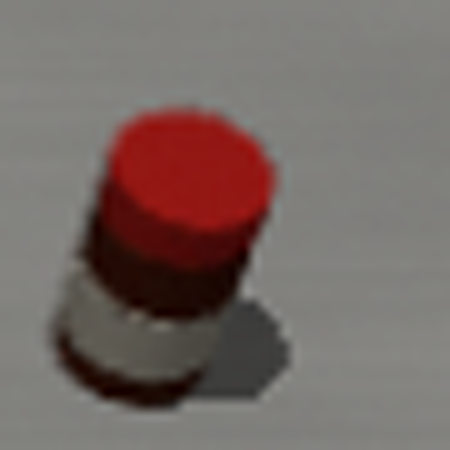

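```bash
cat > go.py <<'E'
import sys
from h import *
def rel(x,y,z,yaw):
    o=status.get_obs(); p=np.array(o["eef_pos"]); M=R(o["orientation"])
    d=M.T@(np.array([x,y,z])-p); cy=np.arctan2(M[1,0],M[0,0])
    w=(cy-yaw+np.pi)%(2*np.pi)-np.pi
    print("t",o["time_s"],"pos",p.round(1),"ori",np.round(o["orientation"],3),"q",np.round(o["qpos"],2),"gap",round(o["finger_gap"],1)); print("shift",d.round(1),"twist",round(w,3))
if __name__=="__main__": rel(*map(float,sys.argv[1:]))
E
python3 go.py 514 337 230 1.159
```

```text
t 0.3 pos [174.3 600.  247.2] ori [-3.141 -0.     2.859] q [ 1.11  0.53  1.43 -0.    1.18 -0.18] gap 87.1
shift [-399.6 -157.7   17.2] twist 1.7
```

Call:
send_rows([
  [1,-38,-15,2,0.12],
  [1,-76,-30,4,0.24],
  [1,-114,-45,6,0.36],
  [1,-152,-60,8,0.48],
  [1,-190,-75,10,0.6],
])

```text
time_s: 0.72
eef_pos: [336.8, 473.7, 237.2]
orientation: [-3.141, 0.0, 2.254]
wrist_force: [0.3, 0.1, -1.0]
finger_gap: 87.0
```

```bash
python3 go.py 514 337 230 1.159
```

```text
t 0.7167 pos [336.8 473.7 237.2] ori [-3.141  0.     2.254] q [ 0.76  0.48  1.56 -0.    1.11  0.08] gap 87.0
shift [-217.9   51.2    7.3] twist 1.095
```

Call:
send_rows([
  [1,-36,8,1,0.12],
  [1,-72,17,2,0.24],
  [1,-108,25,4,0.36],
  [1,-144,34,5,0.48],
  [1,-180,42,6,0.6],
])

```text
time_s: 1.13
eef_pos: [484.4, 359.3, 231.2]
orientation: [-3.142, 0.0, 1.647]
wrist_force: [-0.1, 0.8, 1.0]
finger_gap: 86.7
```

```bash
python3 go.py 514 337 230 1.159
```

```text
t 1.1333 pos [484.4 359.3 231.2] ori [-3.142  0.     1.647] q [ 0.45  0.52  1.51 -0.    1.12  0.38] gap 86.7
shift [-24.5  27.8   1.2] twist 0.488
```

Call:
send_rows([
  [1,-6,7,0,0.12],
  [1,-12,14,0,0.24],
  [1,-18,21,1,0.36],
  [1,-24.5,28,1,0.488],
  [1,-24.5,28,1,0.488],
])

```text
time_s: 1.55
eef_pos: [515.8, 335.9, 230.1]
orientation: [3.14, 0.0, 1.155]
wrist_force: [0.4, -0.4, -0.1]
finger_gap: 87.0
```

```bash
python3 go.py 514 337 230 1.159; python3 - <<'E'
from h import *
for n,o in(("top",(85,165)),("scene",(335,100))):
    c=optics.read_camera(n); cv2.imwrite(f"pics/{n}_1.png",cv2.resize(c["image"][o[1]:o[1]+110,o[0]:o[0]+110,::-1],None,fx=5,fy=5,interpolation=cv2.INTER_CUBIC))
    ob=status.get_obs(); M=R(ob["orientation"]); p=np.array(ob["eef_pos"])
    P=[p+M@np.array(v) for v in([0,0,25],[0,43.5,25],[0,-43.5,25],[0,0,85],[0,0,140])]
    print(n,((proj(c,P)-o)*5).round(0).tolist())
E
```

```text
t 1.55 pos [515.8 335.9 230.1] ori [3.14  0.    1.155] q [ 0.4   0.53  1.48 -0.    1.13  0.81] gap 87.0
shift [ 0.3 -2.1  0.1] twist -0.004
top [[129.0, 196.0], [168.0, 112.0], [90.0, 280.0], [169.0, 206.0], [202.0, 215.0]]
scene [[295.0, 283.0], [281.0, 332.0], [307.0, 236.0], [268.0, 359.0], [244.0, 424.0]]
```

View pics/top_1.png

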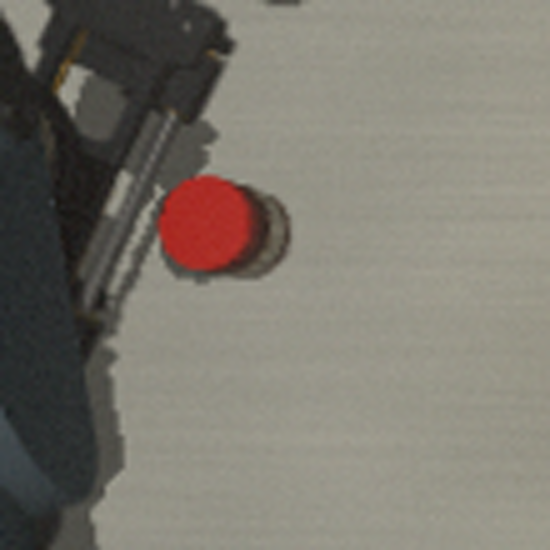

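View pics/scene_1.png

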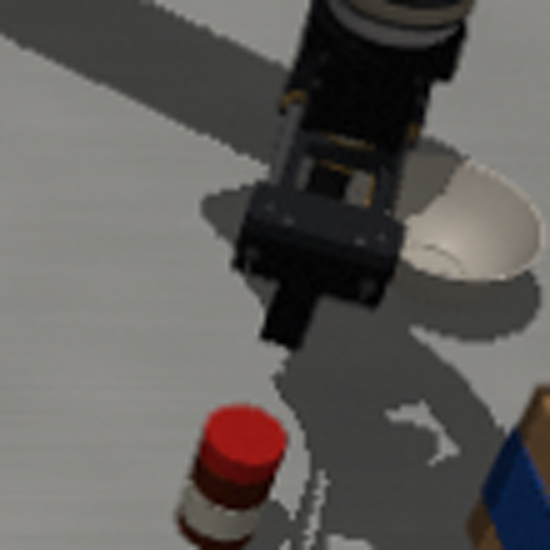

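Call:
send_rows([
  [1,0.5,-1,35,0],
  [1,0.5,-1,70,0],
  [1,0.5,-1,105,0],
  [1,0.5,-1,130,0],
  [1,0.5,-1,130,0],
])

```text
time_s: 2.07
eef_pos: [508.7, 336.6, 94.8]
orientation: [-3.133, 0.009, 1.165]
wrist_force: [-0.4, 0.2, 0.2]
finger_gap: 87.0
```

```bash
python3 go.py 515 337 53 1.159; python3 - <<'E'
from h import *
for n,o in(("top",(85,165)),("scene",(335,130))):
    c=optics.read_camera(n); cv2.imwrite(f"pics/{n}_2.png",cv2.resize(c["image"][o[1]:o[1]+110,o[0]:o[0]+110,::-1],None,fx=5,fy=5,interpolation=cv2.INTER_CUBIC))
E
```

```text
t 2.0667 pos [508.7 336.6  94.8] ori [-3.133  0.009  1.165] q [0.4  0.71 1.58 0.   0.86 0.81] gap 87.0
shift [ 3.3  6.  41.7] twist 0.006
```

View pics/scene_2.png

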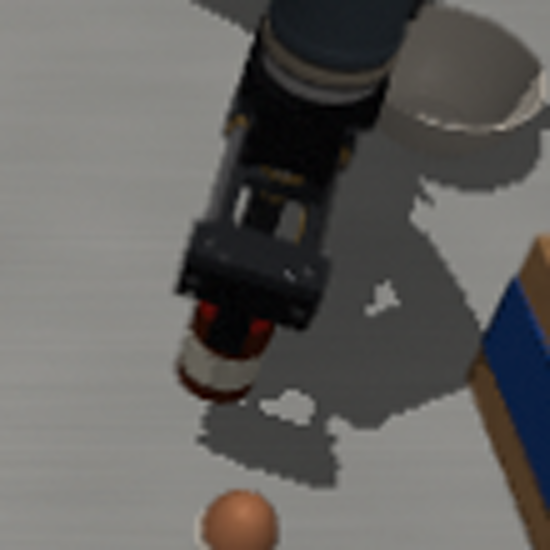

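View pics/top_2.png

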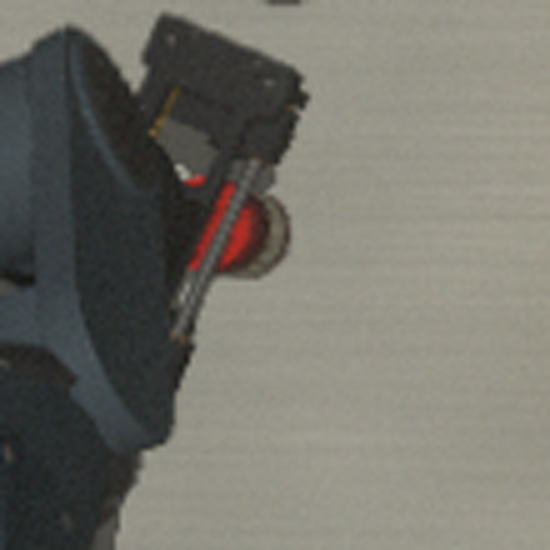

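Call:
send_rows([
  [1,2,3,10,0.006],
  [1,3,6,20,0.006],
  [1,3,6,31,0.006],
  [1,3,6,42,0.006],
  [1,3,6,42,0.006],
])

```text
time_s: 2.58
eef_pos: [517.6, 337.7, 55.4]
orientation: [-3.137, 0.005, 1.158]
wrist_force: [-0.3, 0.3, -0.4]
finger_gap: 86.9
```

```bash
python3 go.py 515 337 53 1.159
```

```text
t 2.5833 pos [517.6 337.7  55.4] ori [-3.137  0.005  1.158] q [0.4  0.78 1.58 0.   0.79 0.81] gap 86.9
shift [-1.7 -2.1  2.4] twist -0.001
```

Close on it.

Call:
send_rows([
  [1,-2,-2,2,0],
  [0.8,-2,-2,2,0],
  [0.7,-2,-2,2,0],
  [0.6,-2,-2,2,0],
  [0.5,-2,-2,2,0],
])

```text
time_s: 3.0
eef_pos: [515.3, 336.8, 53.9]
orientation: [-3.137, 0.004, 1.158]
wrist_force: [0.1, 0.1, -0.5]
finger_gap: 68.1
```

Call:
send_rows([
  [0.4,0,0,0,0],
  [0.2,0,0,0,0],
  [0,0,0,0,0],
  [0,0,0,0,0],
  [0,0,0,0,0],
])

```text
time_s: 3.42
eef_pos: [515.2, 337.0, 54.3]
orientation: [-3.137, 0.004, 1.158]
wrist_force: [-1.0, 0.7, 2.3]
finger_gap: 49.7
```

```bash
python3 go.py 515 337 53 1.159
```

```text
t 3.4167 pos [515.2 337.   54.3] ori [-3.137  0.004  1.158] q [0.4  0.78 1.58 0.   0.79 0.81] gap 49.7
shift [-0.1 -0.2  1.3] twist -0.001
```

```bash
python3 - <<'E'
from h import *
for n,o in(("top",(85,165)),("scene",(335,130))):
    c=optics.read_camera(n); cv2.imwrite(f"pics/{n}_3.png",cv2.resize(c["image"][o[1]:o[1]+110,o[0]:o[0]+110,::-1],None,fx=5,fy=5,interpolation=cv2.INTER_CUBIC))
    a=np.linspace(0,2*np.pi,9)[:-1]; 
    for z in(0,85): 
        for q in (515.2,),: 
            P=np.c_[515.2+25*np.cos(a),337+25*np.sin(a),0*a+z]; print(n,z,((proj(c,P)-o+.5)*5).round(0).tolist())
E
```

```text
top 0 [[252.0, 185.0], [221.0, 197.0], [208.0, 229.0], [219.0, 260.0], [250.0, 273.0], [281.0, 260.0], [295.0, 229.0], [283.0, 198.0]]
top 85 [[208.0, 170.0], [174.0, 184.0], [160.0, 217.0], [172.0, 251.0], [204.0, 265.0], [238.0, 251.0], [252.0, 217.0], [240.0, 184.0]]
scene 0 [[221.0, 404.0], [246.0, 395.0], [251.0, 374.0], [234.0, 353.0], [205.0, 344.0], [180.0, 353.0], [175.0, 374.0], [191.0, 395.0]]
scene 85 [[255.0, 314.0], [281.0, 305.0], [286.0, 284.0], [268.0, 262.0], [237.0, 253.0], [211.0, 262.0], [205.0, 283.0], [223.0, 305.0]]
```

View pics/scene_3.png

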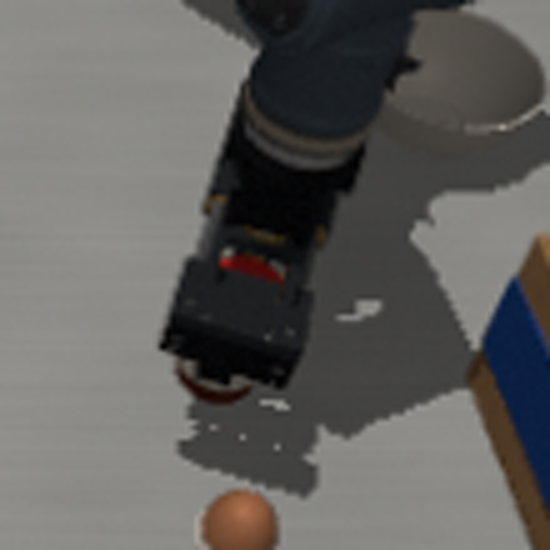

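View pics/top_3.png

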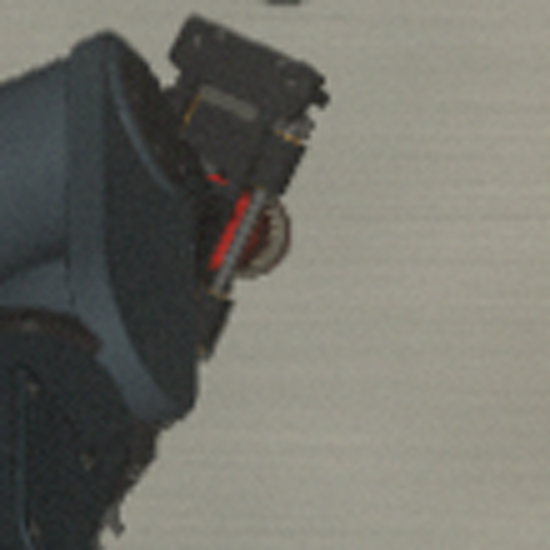

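```bash
cat > edge.py <<'E'
from h import *
from scipy.ndimage import map_coordinates, gaussian_filter
import pickle
cam={}
for n in("top","scene"):
    c=optics.read_camera(n); c["image"]=cv2.imread(f"pics/{n}0.png")[:,:,::-1].copy(); cam[n]=c
def un(p,o): return (np.array(p,float)+.5)/5-.5+np.array(o)
def edge(c,a,b,z,ch):
    I=c["image"].astype(float); f={'GR':gaussian_filter(I[...,1],.6)/(gaussian_filter(I[...,0],.6)+5)}[ch]
    a,b=np.array(a),np.array(b); t=(b-a)/np.linalg.norm(b-a); n=np.array([-t[1],t[0]]); pts=[]
    s=np.arange(-3,3.01,.1)
    for k in np.linspace(.12,.88,30):
        p=a+k*(b-a)+s[:,None]*n; v=map_coordinates(f,[p[:,1],p[:,0]],order=1)
        g=np.abs(np.gradient(v)); m=g>0.5*g.max(); i=np.argmax(g)
        w=g*(np.abs(s-s[i])<1); pts.append(a+k*(b-a)+n*(w*s).sum()/w.sum())
    P=cast(c,pts,z)[:,:2]; vx,vy,x0,y0=cv2.fitLine(P.astype(np.float32),cv2.DIST_HUBER,0,.01,.01).ravel()
    res=np.abs((P-[x0,y0])@[-vy,vx]); 
    if vy<0: vx,vy=-vx,-vy
    return np.array([x0,y0]),np.array([vx,vy]),np.median(res)
T=un([(138,117),(527,287),(455,457),(58,284)],(195,140))
S=un([(490,378),(133,256),(207,143),(547,258)],(205,155))
SB=un([(490,403),(135,278)],(205,155))
yd=np.array([.400,.9165]); xd=np.array([.9165,-.400])
for nm,c,a,b,z in[("top far(+x)",'top',T[0],T[1],41),("top right(-y)",'top',T[1],T[2],41),("top near lower",'top',T[2],T[3],41),("top left",'top',T[3],T[0],41),
  ("sc back(-x)",'scene',S[2],S[3],41),("sc left(-y)",'scene',S[1],S[2],41),("sc right",'scene',S[3],S[0],41),("sc frontbottom",'scene',SB[0],SB[1],15)]:
    p,d,r=edge(cam[c],a,b,z,'GR'); print(nm,"ang",np.arctan2(d[0],d[1]).round(4),"along x'",(p@xd).round(2),"y'",(p@yd).round(2),"res",r.round(2))
E
python3 edge.py
```

```text
top far(+x) ang 0.4137 along x' 554.21 y' 206.54 res 0.34
top right(-y) ang -1.1541 along x' 495.51 y' 107.19 res 0.24
top near lower ang 0.4176 along x' 453.53 y' 238.81 res 0.39
top left ang -0.9976 along x' 499.38 y' 334.55 res 1.85
sc back(-x) ang 0.4201 along x' 458.17 y' 210.77 res 2.36
sc left(-y) ang -1.1632 along x' 515.57 y' 108.23 res 0.24
sc right ang -1.1586 along x' 524.66 y' 343.29 res 0.16
sc frontbottom ang 0.4164 along x' 555.87 y' 230.13 res 0.35
```

Call:
send_rows([
  [0,0,0,-10,0],
  [0,0,0,-35,0],
  [0,0,0,-65,0],
  [0,0,0,-95,0],
  [0,0,0,-125,0],
])

```text
time_s: 4.03
eef_pos: [515.6, 336.7, 180.1]
orientation: [-3.137, 0.005, 1.158]
wrist_force: [0.9, 0.6, -3.2]
finger_gap: 49.5
```

```bash
python3 go.py 525.2 -66.5 250 1.155
```

```text
t 4.0333 pos [515.6 336.7 180.1] ori [-3.137  0.005  1.158] q [ 0.4   0.6   1.51 -0.    1.04  0.81] gap 49.5
shift [-365.8  170.2  -68.8] twist 0.003
```

Lift and travel in gentle steps.

Call:
send_rows([
  [0,0,0,-25,0],
  [0,0,0,-50,0],
  [0,-10,5,-69,0.003],
  [0,-35,16,-69,0.003],
  [0,-65,30,-69,0.003],
])

```text
time_s: 4.45
eef_pos: [518.1, 266.1, 251.2]
orientation: [-3.14, 0.002, 1.158]
wrist_force: [0.3, -0.5, -2.5]
finger_gap: 49.5
```

```bash
python3 go.py 525.2 -66.5 250 1.155
```

```text
t 4.45 pos [518.1 266.1 251.2] ori [-3.140e+00  2.000e-03  1.158e+00] q [ 0.28  0.47  1.54 -0.    1.14  0.7 ] gap 49.5
shift [-301.8  139.9    1.7] twist 0.003
```

Call:
send_rows([
  [0,-27,12.5,1,0.003],
  [0,-54,25,1,0.003],
  [0,-81,37.5,1,0.003],
  [0,-108,50,1,0.003],
  [0,-135,62.5,1,0.003],
])

```text
time_s: 4.87
eef_pos: [520.7, 115.7, 250.4]
orientation: [-3.14, 0.003, 1.155]
wrist_force: [0.5, -0.8, -2.1]
finger_gap: 49.6
```

```bash
python3 go.py 525.2 -66.5 250 1.155
```

```text
t 4.8667 pos [520.7 115.7 250.4] ori [-3.140e+00  3.000e-03  1.155e+00] q [ 0.01  0.4   1.66 -0.    1.09  0.43] gap 49.6
shift [-164.9   77.6    0.8] twist 0.0
```

Call:
send_rows([
  [0,-30,14,1,0],
  [0,-65,30.5,1,0],
  [0,-100,47,1,0],
  [0,-135,63.5,1,0],
  [0,-155,73,1,0],
])

```text
time_s: 5.28
eef_pos: [524.9, -59.7, 249.9]
orientation: [3.141, 0.005, 1.153]
wrist_force: [0.3, 0.7, -2.2]
finger_gap: 49.6
```

Call:
send_rows([
  [0,-8,4,0,0],
  [0,-8,4,0,0],
  [0,-8,4,0,0],
])

```text
time_s: 5.53
eef_pos: [524.9, -68.4, 249.8]
orientation: [-3.141, 0.004, 1.152]
wrist_force: [0.1, 0.6, -2.6]
finger_gap: 49.3
```

```bash
python3 go.py 525.2 -66.5 250 1.155
```

```text
t 5.5333 pos [524.9 -68.4 249.8] ori [-3.141  0.004  1.152] q [-0.34  0.4   1.67 -0.    1.08  0.08] gap 49.3
shift [ 1.9 -0.5 -0.2] twist -0.003
```

Call:
send_rows([
  [0,2,-0.5,20,-0.003],
  [0,2,-0.5,50,-0.003],
  [0,2,-0.5,80,-0.003],
  [0,2,-0.5,110,-0.003],
  [0,2,-0.5,130,-0.003],
])

```text
time_s: 5.95
eef_pos: [523.5, -64.1, 117.6]
orientation: [-3.137, 0.004, 1.157]
wrist_force: [0.4, 0.1, -2.5]
finger_gap: 49.6
```

Call:
send_rows([
  [0,0,0,0,0],
  [0,0,0,0,0],
])

```text
time_s: 6.12
eef_pos: [522.2, -61.7, 116.6]
orientation: [-3.132, 0.004, 1.16]
wrist_force: [-0.0, 0.3, -2.8]
finger_gap: 49.5
```

```bash
python3 go.py 525.2 -66.5 120 1.155;  python3 - <<'E'
from h import *
for n,o in(("top",(195,140)),("scene",(205,130))):
    c=optics.read_camera(n); cv2.imwrite(f"pics/{n}_4.png",cv2.resize(c["image"][o[1]:o[1]+120,o[0]:o[0]+130,::-1],None,fx=5,fy=5,interpolation=cv2.INTER_CUBIC))
E
```

```text
t 6.1167 pos [522.2 -61.7 116.6] ori [-3.132  0.004  1.16 ] q [-0.33  0.6   1.79 -0.    0.77  0.09] gap 49.5
shift [-3.2  4.7 -3.5] twist 0.005
```

View pics/scene_4.png

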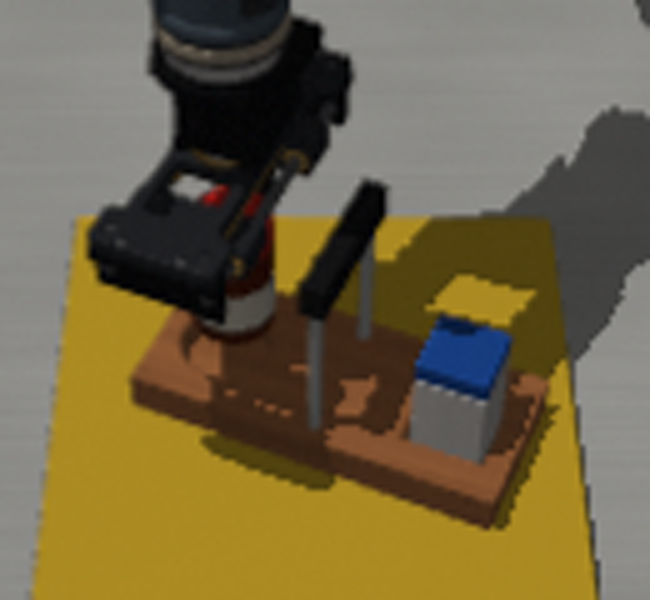

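View pics/top_4.png

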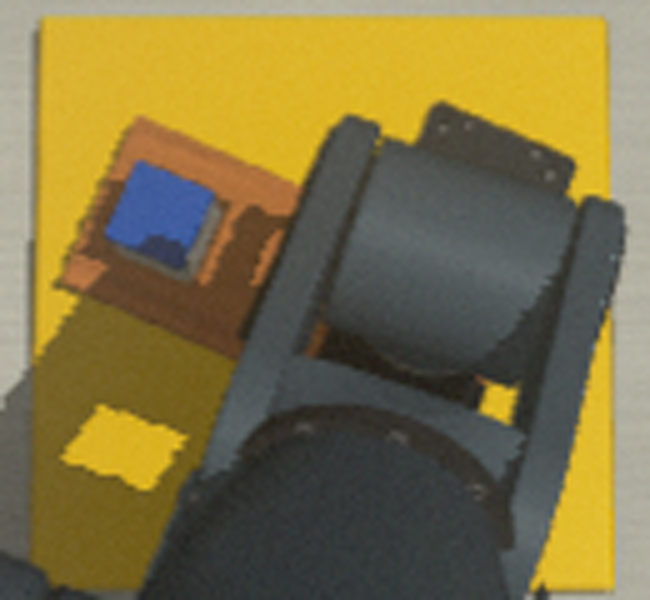

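Call:
send_rows([
  [0,-3,4.5,0,0.005],
  [0,-3,4.5,0,0.005],
  [0,-3,4.5,0,0.005],
  [0,-3,4.5,0,0.005],
])

```text
time_s: 6.55
eef_pos: [527.8, -68.0, 119.6]
orientation: [-3.141, 0.003, 1.154]
wrist_force: [-0.3, -0.7, -2.4]
finger_gap: 49.7
```

```bash
python3 go.py 525.2 -66.5 110 1.155;
```

```text
t 6.55 pos [527.8 -68.  119.6] ori [-3.141e+00  3.000e-03  1.154e+00] q [-0.34  0.6   1.78 -0.    0.77  0.08] gap 49.7
shift [ 0.4 -3.   9.6] twist -0.001
```

Call:
send_rows([
  [0,0.4,-3,6,0],
  [0,0.4,-3,6,0],
  [0,0.4,-3,6,0],
  [0,0.4,-3,6,0],
  [0,0.4,-3,6,0],
])

```text
time_s: 6.97
eef_pos: [525.2, -66.4, 113.5]
orientation: [-3.14, 0.003, 1.154]
wrist_force: [-0.8, -0.2, -1.8]
finger_gap: 49.6
```

```bash
python3 go.py 525.2 -66.5 110 1.155; python3 - <<'E'
from h import *
n,o="scene",(205,130)
for i in range(3):
    c=optics.read_camera(n); ob=status.get_obs(); print(np.round(ob["eef_pos"],1),np.round(ob["orientation"],3))
cv2.imwrite(f"pics/{n}_5.png",cv2.resize(c["image"][o[1]:o[1]+75,o[0]:o[0]+80,::-1],None,fx=8,fy=8,interpolation=cv2.INTER_CUBIC))
p=np.array(ob["eef_pos"]); a=np.linspace(0,2*np.pi,13)[:-1]
zb=p[2]-54.3
for (x,y,z,r) in((p[0],p[1],zb,25),(525.2,-66.5,41,29.5)):
    print(((proj(c,np.c_[x+r*np.cos(a),y+r*np.sin(a),0*a+z])-o+.5)*8).round(0).tolist())
E
```

```text
t 6.9667 pos [525.2 -66.4 113.5] ori [-3.140e+00  3.000e-03  1.154e+00] q [-0.34  0.6   1.79 -0.    0.75  0.09] gap 49.6
shift [-0.   0.   3.5] twist -0.001
[525.2 -66.5 113.5] [-3.140e+00  3.000e-03  1.154e+00]
[525.2 -66.4 113.6] [-3.141e+00  3.000e-03  1.154e+00]
[525.3 -66.5 113.6] [-3.141e+00  3.000e-03  1.154e+00]
[[361.0, 565.0], [395.0, 559.0], [420.0, 540.0], [429.0, 515.0], [421.0, 490.0], [397.0, 473.0], [365.0, 466.0], [332.0, 472.0], [307.0, 490.0], [296.0, 515.0], [304.0, 540.0], [327.0, 558.0]]
[[362.0, 606.0], [401.0, 598.0], [430.0, 576.0], [441.0, 547.0], [431.0, 518.0], [404.0, 497.0], [366.0, 489.0], [328.0, 497.0], [299.0, 517.0], [287.0, 546.0], [295.0, 576.0], [323.0, 598.0]]
```

View pics/scene_5.png

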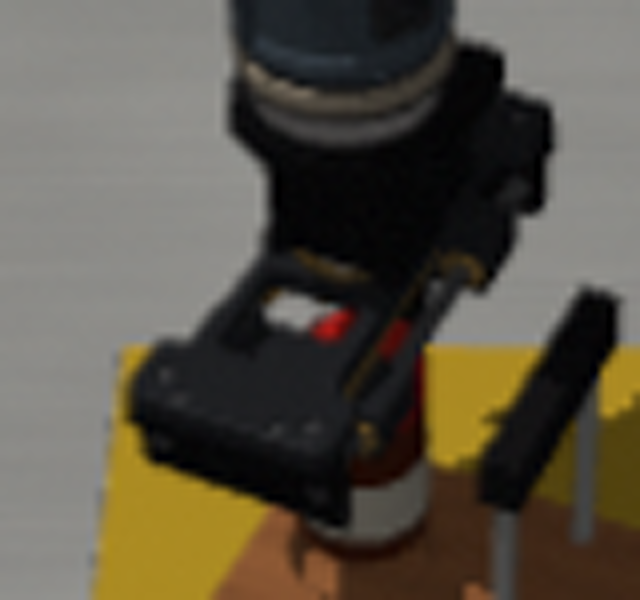

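Call:
send_rows([
  [0,0,0,4,0],
  [0,0,0,8,0],
  [0,0,0,12,0],
  [0,0,0,16,0],
  [0,0,0,16,0],
])

```text
time_s: 7.53
eef_pos: [524.6, -66.3, 96.5]
orientation: [-3.139, 0.003, 1.154]
wrist_force: [0.1, 0.3, -2.5]
finger_gap: 49.4
```

```bash
python3 go.py 525.2 -66.5 90 1.155; python3 - <<'E'
from h import *
print(status.get_obs()["wrist_force"],status.get_obs()["wrist_torque"])
E
```

```text
t 7.5333 pos [524.6 -66.3  96.5] ori [-3.139e+00  3.000e-03  1.154e+00] q [-0.34  0.63  1.79 -0.    0.72  0.09] gap 49.4
shift [0.1 0.7 6.5] twist -0.001
[ 0.14467697  0.28296793 -2.47174028] [-0.07996944  0.05685891  0.02066636]
```

Call:
send_rows([
  [0,0,0.6,1.5,0],
  [0,0,0.6,3,0],
  [0,0,0.6,4.5,0],
  [0,0,0.6,4.5,0],
  [0,0,0.6,4.5,0],
])

```text
time_s: 7.95
eef_pos: [525.1, -66.6, 92.0]
orientation: [-3.138, 0.003, 1.154]
wrist_force: [0.3, -0.3, -2.7]
finger_gap: 49.3
```

```bash
python3 go.py 525.2 -66.5 90 1.155; python3 - <<'E'
from h import *
print(status.get_obs()["wrist_force"],status.get_obs()["wrist_torque"])
E
```

```text
t 7.95 pos [525.1 -66.6  92. ] ori [-3.138e+00  3.000e-03  1.154e+00] q [-0.34  0.64  1.8  -0.    0.71  0.09] gap 49.3
shift [0.1 0.1 2. ] twist -0.001
[ 0.34735732 -0.32939073 -2.71519264] [-0.08933772  0.06364607 -0.04731672]
```

Call:
send_rows([
  [0,0,0,2,0],
  [0,0,0,4,0],
  [0,0,0,6,0],
  [0,0,0,8,0],
  [0,0,0,9,0],
])

```text
time_s: 8.37
eef_pos: [524.9, -66.5, 82.7]
orientation: [-3.138, 0.003, 1.154]
wrist_force: [-0.3, -0.1, -1.4]
finger_gap: 49.4
```

```bash
python3 go.py 525.2 -66.5 78 1.155; python3 - <<'E'
from h import *
print(status.get_obs()["wrist_force"],status.get_obs()["wrist_torque"])
E
```

```text
t 8.3667 pos [524.9 -66.5  82.7] ori [-3.138e+00  3.000e-03  1.154e+00] q [-0.34  0.66  1.8  -0.01  0.69  0.09] gap 49.4
shift [0.1 0.2 4.6] twist -0.001
[-0.26831641 -0.06461494 -1.37372172] [-0.10485766  0.11182006  0.00244917]
```

Call:
send_rows([
  [0,0,0,1,0],
  [0,0,0,2,0],
  [0,0,0,3,0],
  [0,0,0,4,0],
  [0,0,0,5,0],
])

```text
time_s: 8.78
eef_pos: [524.9, -66.6, 77.6]
orientation: [-3.138, 0.003, 1.154]
wrist_force: [-0.2, 0.2, -2.7]
finger_gap: 49.4
```

```bash
python3 go.py 525.2 -66.5 78 1.155; python3 - <<'E'
from h import *
print(status.get_obs()["wrist_force"],status.get_obs()["wrist_torque"])
E
```

```text
t 8.7833 pos [524.9 -66.6  77.6] ori [-3.138e+00  3.000e-03  1.154e+00] q [-0.34  0.67  1.8  -0.01  0.67  0.09] gap 49.4
shift [ 0.2  0.2 -0.4] twist -0.001
[-0.18589038  0.17586108 -2.74112138] [-0.05660848  0.0376282  -0.00215105]
```

Call:
send_rows([
  [0,0,0,0.5,0],
  [0,0,0,1,0],
  [0,0,0,1,0],
])

```text
time_s: 9.03
eef_pos: [524.9, -66.5, 77.2]
orientation: [-3.138, 0.004, 1.154]
wrist_force: [-1.3, 0.7, 4.1]
finger_gap: 49.8
```

Call:
send_rows([
  [0.65,0,0,0,0],
  [0.8,0,0,0,0],
  [1,0,0,0,0],
  [1,0,0,0,0],
  [1,0,0,0,0],
])

```text
time_s: 9.45
eef_pos: [525.0, -66.6, 77.2]
orientation: [-3.138, 0.004, 1.154]
wrist_force: [0.4, -1.0, -1.0]
finger_gap: 75.1
```

```bash
python3 go.py 525.2 -66.5 230 1.155;
```

```text
t 9.45 pos [525.  -66.6  77.2] ori [-3.138  0.004  1.154] q [-0.34  0.67  1.8  -0.01  0.67  0.09] gap 75.1
shift [  -0.4   -0.3 -152.8] twist -0.001
```

Call:
send_rows([
  [1,0,0,0,0],
  [1,0,0,-10,0],
  [1,0,0,-30,0],
  [1,0,0,-60,0],
  [1,0,0,-90,0],
])

```text
time_s: 9.87
eef_pos: [524.7, -66.2, 168.0]
orientation: [-3.136, 0.004, 1.153]
wrist_force: [0.0, 0.5, -0.1]
finger_gap: 87.1
```

```bash
python3 go.py 553 3 270 2.726;
```

```text
t 9.8667 pos [524.7 -66.2 168. ] ori [-3.136  0.004  1.153] q [-0.34  0.51  1.75 -0.    0.89  0.08] gap 87.1
shift [  74.4   -2.7 -102.2] twist -1.573
```

Call:
send_rows([
  [1,0,0,-30,0],
  [1,0,0,-60,0],
  [1,0,0,-90,-0.12],
  [1,0,0,-110,-0.24],
  [1,0,0,-110,-0.36],
])

```text
time_s: 10.28
eef_pos: [527.9, -66.7, 283.8]
orientation: [3.137, 0.005, 1.52]
wrist_force: [0.5, -1.0, 0.2]
finger_gap: 86.9
```

Call:
send_rows([
  [1,0,0,0,-0.12],
  [1,0,0,0,-0.24],
  [1,0,0,0,-0.36],
  [1,0,0,0,-0.48],
  [1,0,0,0,-0.6],
])

```text
time_s: 10.7
eef_pos: [527.5, -66.6, 284.6]
orientation: [3.14, 0.006, 2.126]
wrist_force: [0.3, -0.6, -0.1]
finger_gap: 87.1
```

```bash
python3 go.py 553 3 270 2.726;  python3 - <<'E'
from h import *
for n,o in(("top",(195,140)),("scene",(205,130))):
    c=optics.read_camera(n); cv2.imwrite(f"pics/{n}_6.png",cv2.resize(c["image"][o[1]:o[1]+120,o[0]:o[0]+130,::-1],None,fx=5,fy=5,interpolation=cv2.INTER_CUBIC))
E
```

```text
t 10.7 pos [527.5 -66.6 284.6] ori [3.14  0.006 2.126] q [-0.33  0.36  1.62 -0.    1.16 -0.89] gap 87.1
shift [45.8 58.3 14.3] twist -0.6
```

View pics/scene_6.png

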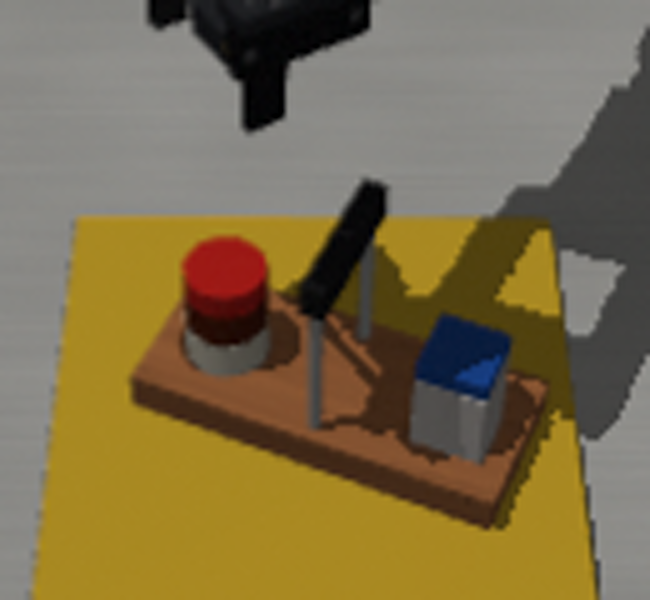

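View pics/top_6.png

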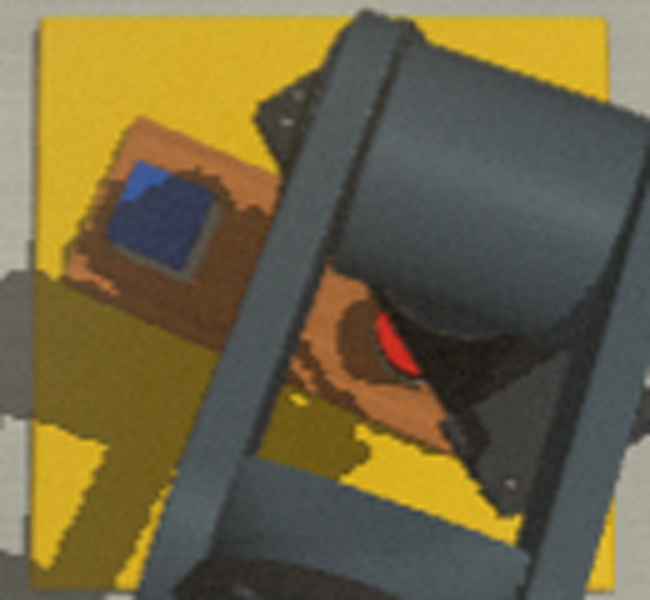

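```bash
python3 - <<'E'
from h import *
n,o="scene",(205,130); c=optics.read_camera(n)
x=np.array([.915,-.4036]);y=np.array([.4036,.915])
for ctr in((555.2,2.1),(553.1,1.2)):
  for z in(165,141): print(ctr,z,((proj(c,[[*(np.array(ctr)+a*46*x+b*8*y),z] for a,b in((1,1),(1,-1),(-1,-1),(-1,1))])-o+.5)*8).round().tolist())
cv2.imwrite(f"pics/h7.png",cv2.resize(c["image"][o[1]+25:o[1]+85,o[0]:o[0]+90,::-1],None,fx=8,fy=8,interpolation=cv2.INTER_CUBIC))
E
```

```text
(555.2, 2.1) 165 [[520.0, 474.0], [476.0, 459.0], [582.0, 285.0], [624.0, 298.0]]
(555.2, 2.1) 141 [[519.0, 521.0], [476.0, 507.0], [580.0, 333.0], [621.0, 346.0]]
(553.1, 1.2) 165 [[517.0, 469.0], [474.0, 454.0], [579.0, 281.0], [621.0, 293.0]]
(553.1, 1.2) 141 [[516.0, 517.0], [473.0, 502.0], [577.0, 329.0], [618.0, 342.0]]
```

View pics/h7.png

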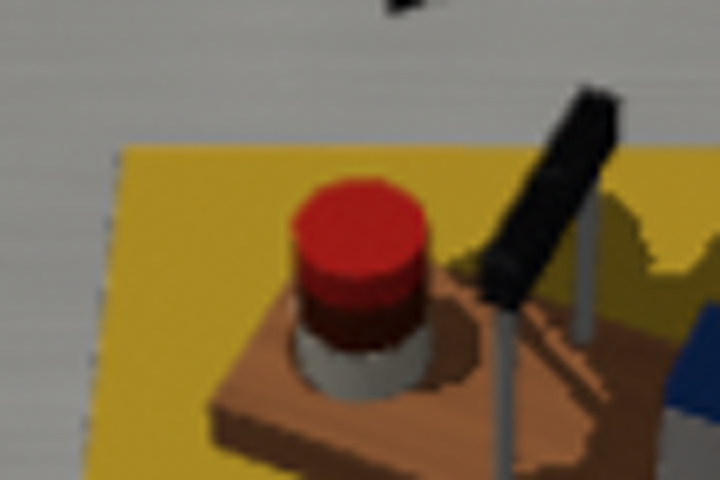

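Call:
send_rows([
  [1,9,12,2,-0.12],
  [1,18,24,4,-0.24],
  [1,27,35,6,-0.36],
  [1,36,47,8,-0.48],
  [1,46,58,10,-0.6],
])

```text
time_s: 11.27
eef_pos: [553.7, 3.3, 274.3]
orientation: [-3.139, 0.006, 2.719]
wrist_force: [0.8, -0.3, -0.1]
finger_gap: 86.8
```

Call:
send_rows([
  [1,0,0,0,0],
  [1,0,0,0,0],
  [1,0,0,0,0],
])

```text
time_s: 11.52
eef_pos: [553.5, 2.9, 274.5]
orientation: [-3.139, 0.007, 2.716]
wrist_force: [-0.4, -0.6, -0.9]
finger_gap: 86.8
```

```bash
python3 go.py 554.3 1.7 210 2.726;
```

```text
t 11.5167 pos [553.5   2.9 274.5] ori [-3.139  0.007  2.716] q [-0.19  0.4   1.59 -0.    1.15 -1.34] gap 86.8
shift [-0.8 -0.6 64.5] twist -0.01
```

Call:
send_rows([
  [1,-0.8,-0.6,20,-0.01],
  [1,-0.8,-0.6,45,-0.01],
  [1,-0.8,-0.6,65,-0.01],
  [1,-0.8,-0.6,75,-0.01],
  [1,-0.8,-0.6,75,-0.01],
])

```text
time_s: 11.93
eef_pos: [552.7, 1.0, 197.4]
orientation: [-3.137, 0.002, 2.723]
wrist_force: [0.5, -0.4, 0.6]
finger_gap: 87.5
```

Call:
send_rows([
  [1,0,0,0,0],
  [1,0,0,0,0],
  [1,0,0,0,0],
])

```text
time_s: 12.18
eef_pos: [553.5, 0.6, 198.7]
orientation: [-3.138, 0.004, 2.722]
wrist_force: [0.1, 0.7, 1.2]
finger_gap: 87.1
```

```bash
python3 go.py 554.3 1.7 159 2.726;python3 - <<'E'
from h import *
for n,o in(("top",(195,140)),("scene",(205,130))):
    c=optics.read_camera(n); cv2.imwrite(f"pics/{n}_8.png",cv2.resize(c["image"][o[1]:o[1]+120,o[0]:o[0]+130,::-1],None,fx=5,fy=5,interpolation=cv2.INTER_CUBIC))
E
```

```text
t 12.1833 pos [553.5   0.6 198.7] ori [-3.138  0.004  2.722] q [-0.2   0.5   1.66 -0.01  0.98 -1.35] gap 87.1
shift [-0.2  1.5 39.7] twist -0.004
```

View pics/scene_8.png

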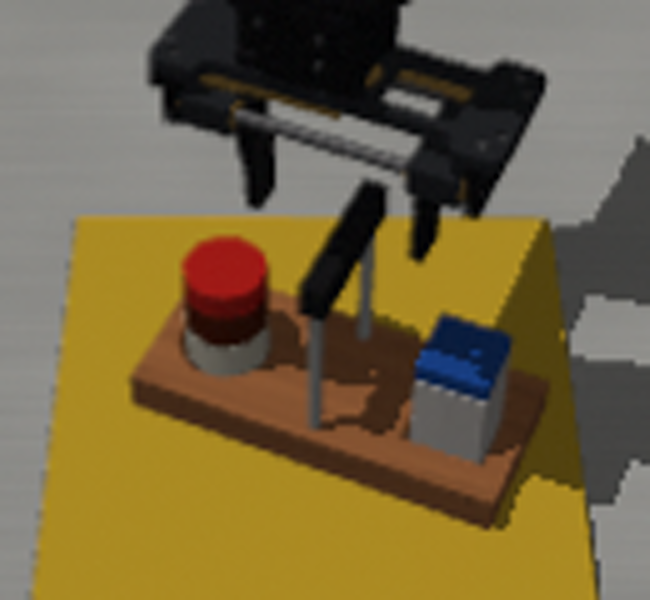

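Call:
send_rows([
  [1,0,1.5,9,-0.004],
  [0.9,0,1.5,19,-0.004],
  [0.9,0,1.5,29,-0.004],
  [0.8,0,1.5,39,-0.004],
  [0.7,0,1.5,40,-0.004],
])

```text
time_s: 12.7
eef_pos: [552.3, 2.3, 155.8]
orientation: [-3.137, -0.001, 2.726]
wrist_force: [-0.5, -0.4, -0.2]
finger_gap: 72.0
```

Call:
send_rows([
  [0.6,0,0,0,0],
  [0.6,0,0,0,0],
  [0.6,0,0,0,0],
])

```text
time_s: 12.95
eef_pos: [552.4, 2.3, 155.7]
orientation: [-3.137, -0.001, 2.726]
wrist_force: [0.0, 0.4, 0.4]
finger_gap: 55.6
```

```bash
python3 go.py 554.3 1.7 159 2.726
```

```text
t 12.95 pos [552.4   2.3 155.7] ori [-3.137e+00 -1.000e-03  2.726e+00] q [-0.2   0.56  1.7  -0.01  0.89 -1.35] gap 55.6
shift [-2.   0.2 -3.3] twist 0.0
```

Call:
send_rows([
  [0.6,-2,0,-2.5,0],
  [0.6,-2,0,-2.5,0],
  [0.6,-2,0,-2.5,0],
  [0.5,-2,0,-2.5,0],
  [0.5,-2,0,-2.5,0],
])

```text
time_s: 13.37
eef_pos: [554.3, 1.5, 158.5]
orientation: [-3.137, -0.001, 2.726]
wrist_force: [-0.3, -0.3, -0.2]
finger_gap: 46.5
```

```bash
python3 go.py 554.3 1.7 159 2.726;python3 - <<'E'
from h import *
for n,o in(("scene",(225,130)),):
    c=optics.read_camera(n); cv2.imwrite(f"pics/{n}_9.png",cv2.resize(c["image"][o[1]:o[1]+75,o[0]:o[0]+90,::-1],None,fx=8,fy=8,interpolation=cv2.INTER_CUBIC))
E
```

```text
t 13.3667 pos [554.3   1.5 158.5] ori [-3.137e+00 -1.000e-03  2.726e+00] q [-0.2   0.56  1.69 -0.01  0.89 -1.35] gap 46.5
shift [ 0.   0.2 -0.5] twist 0.0
```

View pics/scene_9.png

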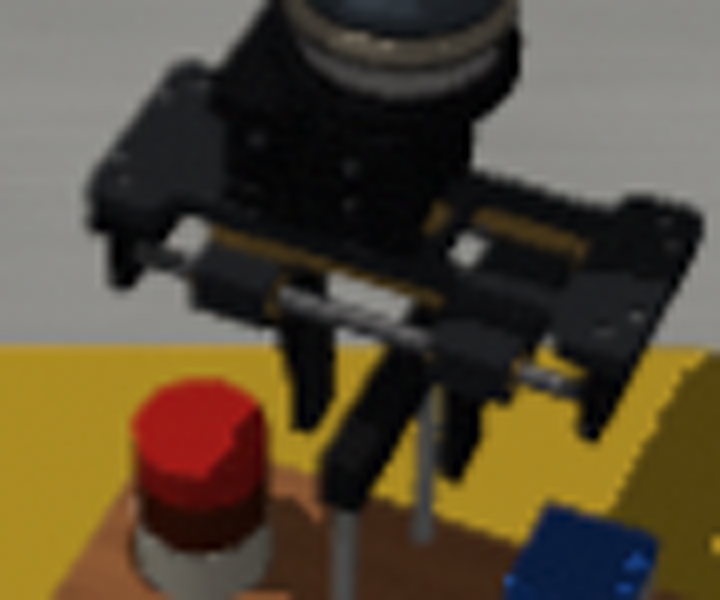

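Call:
send_rows([
  [0.4,0,0,0,0],
  [0.35,0,0,0,0],
  [0.3,0,0,0,0],
  [0.25,0,0,0,0],
  [0.2,0,0,0,0],
])

```text
time_s: 13.83
eef_pos: [554.2, 1.5, 158.4]
orientation: [-3.137, -0.001, 2.726]
wrist_force: [0.8, 0.0, -0.3]
finger_gap: 22.5
```

Call:
send_rows([
  [0.1,0,0,0,0],
  [0,0,0,0,0],
  [0,0,0,0,0],
  [0,0,0,0,0],
  [0,0,0,0,0],
])

```text
time_s: 14.25
eef_pos: [554.5, 1.9, 158.4]
orientation: [-3.138, -0.001, 2.726]
wrist_force: [1.4, 4.0, -0.2]
finger_gap: 15.4
```

Call:
send_rows([
  [0,0,0,0,0],
  [0,0,0,0,0],
])

```text
time_s: 14.42
eef_pos: [554.5, 2.0, 158.4]
orientation: [-3.137, -0.001, 2.726]
wrist_force: [0.6, 1.3, -0.7]
finger_gap: 15.6
```

Gripped at 15.6 mm. Lift a little, slowly.

Call:
send_rows([
  [0,0,0,-2,0],
  [0,0,0,-4,0],
  [0,0,0,-7,0],
  [0,0,0,-11,0],
  [0,0,0,-15,0],
])

```text
time_s: 14.83
eef_pos: [554.0, 1.9, 173.2]
orientation: [-3.137, -0.002, 2.726]
wrist_force: [0.2, -0.2, -6.3]
finger_gap: 15.8
```

```bash
python3 go.py 554.3 1.7 300 2.726;python3 - <<'E'
from h import *
print(status.get_obs()["wrist_force"],status.get_obs()["wrist_torque"])
for n,o in(("scene",(205,110)),):
    c=optics.read_camera(n); cv2.imwrite(f"pics/{n}_10.png",cv2.resize(c["image"][o[1]:o[1]+140,o[0]:o[0]+130,::-1],None,fx=4,fy=4,interpolation=cv2.INTER_CUBIC))
E
```

```text
t 14.8333 pos [554.    1.9 173.2] ori [-3.137e+00 -2.000e-03  2.726e+00] q [-0.2   0.53  1.68 -0.01  0.93 -1.35] gap 15.8
shift [  -0.    -0.6 -126.8] twist 0.0
[ 0.15593346 -0.16032215 -6.31825703] [ 0.05845271 -0.02428609  0.00771523]
```

View pics/scene_10.png

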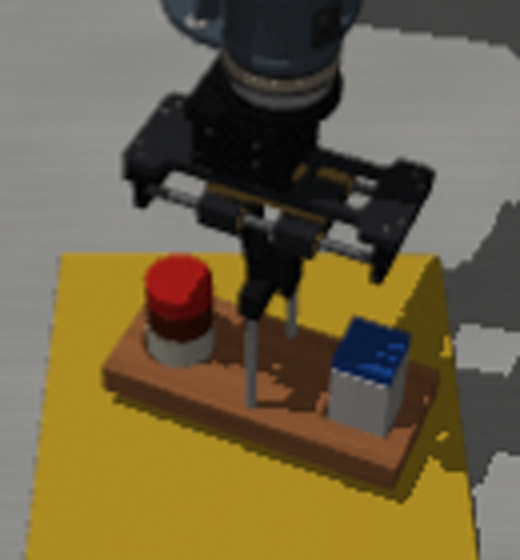

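Call:
send_rows([
  [0,0,0,-4,0],
  [0,0,0,-10,0],
  [0,0,0,-18,0],
  [0,0,0,-26,0],
  [0,0,0,-34,0],
])

```text
time_s: 15.3
eef_pos: [554.9, 2.0, 209.3]
orientation: [-3.138, 0.0, 2.726]
wrist_force: [-0.3, 0.1, -5.9]
finger_gap: 16.0
```

Call:
send_rows([
  [0,0,0,-9,0],
  [0,0,0,-18,0],
  [0,0,0,-27,0],
  [0,0,0,-36,0],
  [0,0,0,-45,0],
])

```text
time_s: 15.72
eef_pos: [554.8, 2.2, 255.4]
orientation: [-3.138, 0.0, 2.726]
wrist_force: [0.3, 0.0, -7.2]
finger_gap: 15.8
```

Call:
send_rows([
  [0,0,0,-9,0],
  [0,0,0,-18,0],
  [0,0,0,-27,0],
  [0,0,0,-34,0],
  [0,0,0,-38,0],
])

```text
time_s: 16.13
eef_pos: [555.2, 2.3, 294.6]
orientation: [-3.138, 0.002, 2.726]
wrist_force: [0.6, 0.2, -6.2]
finger_gap: 15.7
```

Call:
send_rows([
  [0,0,0,-3,0],
  [0,0,0,-4,0],
  [0,0,0,-4,0],
  [0,0,0,-4,0],
  [0,0,0,-4,0],
])

```text
time_s: 16.55
eef_pos: [554.9, 2.3, 298.1]
orientation: [-3.138, 0.001, 2.726]
wrist_force: [-0.1, 0.4, -7.5]
finger_gap: 15.5
```

```bash
python3 go.py 554.3 1.7 300 2.726;python3 - <<'E'
from h import *
o_=status.get_obs(); print(o_["wrist_force"],o_["wrist_torque"],np.round(o_["qvel"],3))
for n,o in(("scene",(190,60)),("top",(180,110))):
    c=optics.read_camera(n); cv2.imwrite(f"pics/{n}_11.png",cv2.resize(c["image"][o[1]:o[1]+150,o[0]:o[0]+150,::-1],None,fx=4,fy=4,interpolation=cv2.INTER_CUBIC))
E
```

```text
t 16.55 pos [554.9   2.3 298.1] ori [-3.138e+00  1.000e-03  2.726e+00] q [-0.2   0.38  1.55 -0.    1.22 -1.35] gap 15.5
shift [ 0.3 -0.8 -1.9] twist 0.0
[-0.07527099  0.37039976 -7.4677107 ] [ 0.0430417  -0.05265507 -0.0015155 ] [-0.001  0.002 -0.002  0.001 -0.     0.   ]
```

View pics/scene_11.png

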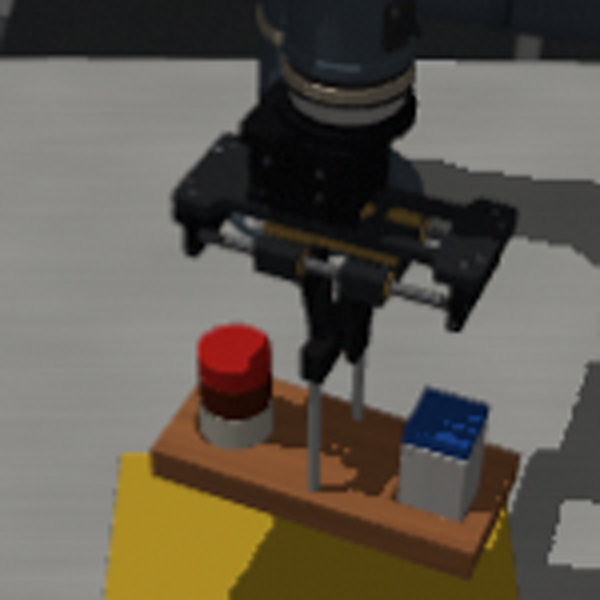

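View pics/top_11.png

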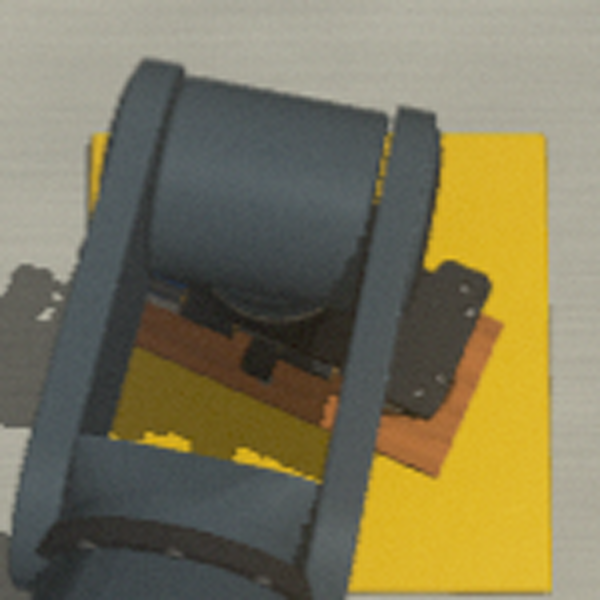

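```bash
python3 - <<'E'
from h import *
c=optics.read_camera("scene"); o=(190,60)
x=np.array([.915,-.4036]);y=np.array([.4036,.915]); ctr=np.array([554.9,2.3])
L=139.7
for z in(41+L,15+L): print(((proj(c,[[*(ctr+a*50*x+b*116*y),z] for a,b in((1,1),(1,-1),(-1,-1),(-1,1))])-o+.5)*4).round().tolist())
w=ctr-75*y; print("lid",((proj(c,[[*w,108+L]])-o+.5)*4).round())
o_=status.get_obs(); print(o_["time_s"],np.round(o_["eef_pos"],1),o_["finger_gap"])
h,s,v=hsv(c)
for st,ce,_ in blobs((h>50)&(h<80)&(s>150),40): print("green",ce.round(1))
E
```

```text
[[474.0, 555.0], [151.0, 450.0], [216.0, 360.0], [523.0, 454.0]]
[[470.0, 581.0], [153.0, 476.0], [217.0, 387.0], [518.0, 480.0]]
lid [[234. 347.]]
16.7 [555.    2.3 298.2] 15.489802904365535
green [163.8 184.3]
```

```bash
python3 -c "
from station import order
print(order.sign_off())"
```

```text
the job is handed in; nothing more can be done
None
```

The red-lidded jar is in the round well, and the arm is holding the caddy by its handle about 14 cm above the board. I handed the job in at about 16.7 s.

**Jar:** it went down the well with no sideways contact. I felt it touch at the expected floor height (wrist force changed from -2.7 to +4.1 N), let go, and a picture showed it upright in the well with the caddy unmoved.

**Lift:** I pinched the handle at its centre and raised the caddy 140 mm.

**Last checks:**
- The caddy's corners are within about 1 pixel of where a level caddy would appear, with jar and tin in their wells.
- The joints are still, the finger gap is 15.5 mm on the 16 mm bar, and the load reads about 7 N.
- The green-lidded jar is at the same pixel as at the start. I did not measure the egg cup and pepper mill again, but the arm did not go near them.

**Disagreements:**
- The top camera read x about 3 mm lower than the scene camera and the arm. I relied on the arm and scene camera, and on jar-to-well distances, where the two cameras agreed to within about 1.5 mm.
- Just before insertion the jar's base appeared about 1 pixel off its predicted place, but the insertion was clean anyway.

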